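# Clamp a stretcher bar in the lockout clamp

### The job

Clamp the longer of the two wooden stretcher bars for working on: lay it flat in the clamp's channel with one end up against the end stop. Then lift the lockout collar on the clamp's lever so that it clears the gate block, swing the lever over past the block until it is fully home and the pad presses on the bar, and leave the collar dropped fully down behind the block. Leave the shorter bar where it lies and knock nothing over.

Things in the scene. Friction and masses are not known exactly. Their poses are not given: they have to be found in the camera images.
- clamp: Grey bench hold-down clamp fixed to the table; origin on its underside straight below the axle, z up. Own x runs along the bar channel, which lies on the -x side of the origin (away from the robot); own -y is the lever side, to the robot's left. Base plate 12 mm thick, x -185 to 60, y -40 to 40 mm, widened to y -125 mm for |x| under 65; on it a block 66 mm wide carries the channel.
- bar_seat (a point): Centre of the long bar's underside when it lies in place: clamp x -115, y 0, z 45 mm (channel floor); axes as the clamp's. The bar then overhangs the plate by 10 mm. Two rails 48 mm apart inside, 8 mm thick, tops 7 mm above the floor, from clamp x -181 to -63 mm; open at the -x end.
- stop (a point): Centre of the end stop's face at the channel floor: clamp x -35, y 0, z 45 mm; the stop is 56 mm wide and rises 17 mm above the floor. While the lever is parked the raised foot and pad stand over clamp x -58 to 0 mm, |y| under 12 mm, z 105 to 155 mm: set the bar down with its end 60 mm or more from the axle, then slide it under the foot to the stop.
- long_bar: The longer stretcher bar, bare light wood, 160 x 40 x 24 mm (x, y, z), 80 to 170 g, loose, flat on the table; ends alike. Origin at the centre of its underside, x along its length, z up. One bar lies at the front of the table, the other farther left; which is which varies.
- short_bar: The shorter stretcher bar, same wood and section, 100 x 40 x 24 mm. Origin at the centre of its underside, x along it. To be left where it is.
- clamp_lever (a joint): Lever angle, rad, 0 to 1.10; starts at 0 to 0.2. Lean from upright towards the clamp's own -x (towards the channel) = value - 0.55. At 1.10, its hard stop, it is home with the pad down. Collar down, the gate block stops it at about 0.48; past the block the collar can drop from about 1.02. It stays where left (friction 0.5 N m); the pad meets the bar from about 0.98. Takes 4 to 9 N at the collar.
- clamp_collar (a joint): Lift of the lockout collar along the lever, m: 0 down, 0.020 fully up. It must be up by 0.013 or more to pass over the gate block. A spring returns it (3 N at the bottom, about 4.5 N fully up).
- clamp_pad (a joint): Compression of the sprung rubber pad under the foot, m: 0 when it touches nothing, about 0.007 (5 N) when the lever is home on the bar. The pad is 22 mm across and presses 62 mm from the axle.
- axle (a point): Point on the lever's axle in the lever's middle plane: clamp x 0, y -85, z 75 mm; the axle runs along the clamp's y. The two steel cheek discs either side of the lever have radius 70 mm; the gate block on their rims, 12 mm wide, rises to 89 mm from the axle and stands 0.20 rad over towards the clamp's own -x.
- collar_grip (a point): Point on the collar's axis to grip, 112 mm from the axle with the collar down; moves with it; z along the lever to the knob, y along the axle. The collar is a grooved aluminium sleeve 30 mm across, from 28 mm below to 10 mm above this point, with a 36 mm flange 27 to 35 mm below. Pinched along the clamp's y it can turn between the fingers as the lever swings.
- lever_knob (a point): Centre of the top of the black lever knob, 154 mm from the axle (42 mm above collar_grip with the collar down); the knob is 24 mm across and 10 mm thick, the bare rod below it 12 mm.
- oil_bottle: Brown oil bottle 170 mm tall, upright, behind the work; origin at the centre of its underside, z up. To be left standing.

How it is judged:
On the way, in this order (a step that is already met when the one before it is completed fails the run):
1. the long bar lies flat in the channel with its end against the stop (x of long_bar in the frame of clamp between -0.122 and -0.112 m and y of long_bar in the frame of clamp between -0.006 and 0.006 m and z of long_bar in the frame of clamp between 0.042 and 0.0475 m and angle between the x axis of long_bar and the x axis of clamp, either way round below 0.06 rad and angle between long_bar's own z axis and vertical below 0.04 rad), for 0.2 s.
2. the collar is lifted clear while the lever is still on the parked side of the gate block (value of joint clamp_collar above 0.012 m and value of joint clamp_lever below 0.6 rad), for 0.1 s.
At the end, for the whole second after the job is handed in: The long bar lies flat on the channel floor between the rails, its end within 7 mm of the stop and at rest; the lever is home (above 1.04 rad of 1.10), the pad is pressed in by more than 3 mm on the bar, and the collar is down (within 3 mm) behind the gate block (all of step 1 and value of joint clamp_lever above 1.04 rad and value of joint clamp_collar below 0.003 m and value of joint clamp_pad above 0.003 m and linear speed of long_bar below 0.02 m/s); the robot touches nothing.
It fails at once if the shorter bar is moved by more than 30 mm (distance of short_bar from where it was at the start of the episode above 0.03 m).
It fails at once if the oil bottle is knocked over (angle between oil_bottle's own z axis and vertical above 0.6 rad).
It also fails if it takes over 58 s, if anything falls off the work surface, if the arm or the gripper's body presses on something with over 40 N, if the wrist force passes 120 N, or if a joint passes its speed limit or range.

### The arm

A 6-joint arm with a two-finger parallel gripper is mounted at the origin on a cart in front of the work surface, level with it; the furniture and walls round the work are solid. World frame = base frame: x ahead of the robot, y to its left, z up, the work surface at z = 0. Lengths are in m, angles in rad, forces in N, time in s.
With the tool pointing down it reaches from about 0.375 to 0.9 m from the base axis. Payload 3.1 kg.
Tool frame: the origin (TCP) lies midway between the tips of the shut fingers; the grasp point (between the pads) lies 19 mm behind it; z points along the fingers, y is the line along which they close (so a half turn about z gives the same grasp; the last joint's range is limited). The gripper opens to 85 mm and grips with 20 to 120 N. Pads are 22 mm wide; open, the fingers measure 114 mm over their backs; the gripper's body (76 mm by 85 mm) begins 54 mm behind the grasp point. The pads swing forward as they close: fully open they stand 13 mm farther back than shut.
Start: joints at [1.133, 0.527, 1.433, -0, 1.181, -0.178], TCP at [0.161, 0.604, 0.231] pointing down, gripper open.
Joint ranges: [-3.08, 3.08], [-0.75, 2.2], [0.22, 2.44], [-1.43, 4.57], [0, 2.65], [-2.85, 2.85]. Speed limits (rad/s): [2.79, 2.79, 3.14, 3.14, 3.14, 3.14].

### API

Orientations are given as a unit quaternion [x, y, z, w].
In Python, from station import manip gives the robot as it stands.
- The arm moves only by the tool step_arm, never from a script. Its argument "targets" is text: rows parted by semicolons, each of 4 numbers parted by spaces: the shift along the tool's x, y, z in mm, then the turn about the tool's z in degrees. A call has 1 to 12 rows; each row is the pose to reach, as a shift and turn from the pose commanded when the call began, along the tool's axes at that moment; what a row does not reach only later rows make up. A row lasts 1/10 s, in which the tool goes at most 50 mm and 8.59 degrees, less where a joint would pass 70% of its speed; a pose out of reach is approached as far as the arm can. A call with a gripper value outside its range is refused whole. "gripper" is the closure, from 0 (fully open) to 1 (shut), set as the call begins (left out, the last holds). The fingers move at their own pace and stop on an object; "squeeze" is the grip in N (left out, the last holds). Time passes only in rows, so rows that repeat a pose let the fingers close. It gives the time, the measured TCP pose, the force, the opening and the grip force at its end, in the units of the state.
- manip.sense(): the state, without advancing time (a new reading comes with each control period).
- manip.snapshot(name): name is "side" or "top"; returns the picture (420x560x3 uint8, red, green, blue); there is no depth.
- manip.get_calibration(name): a dict with "fov_y" (degrees; the focal length in pixels is half the picture's height over the tangent of half this angle, whatever the lens; pixels are square), "cx", "cy" (the principal point, pixels), "extrinsics" (4x4, takes a point from camera to world coordinates). Camera axes: x right, y down, z forward; pixel columns grow to the right and rows downward; lengths in m; the calibration is good to about 2 mm. A picture is of the moment at which its call begins. get_calibration takes no time and is no camera call.
- manip.sign_off(): hands the job in; it is judged then, once.
Trained networks look in the newest picture that a camera, given by its name, has taken for a name from the list of things; names that differ only in an ending like _2 or _b are one class to them, and where a whole thing is asked for, a point or a joint stands for the part that bears it (a point fixed in the world has none). Each returns a list of dicts, best first, with "p" (0 to 1); they miss things now and then, are a little off and sometimes report something else, mostly with a low value. They report only what shows in the picture. A call takes as long as a camera call.
- manip.recognise(camera, query): "position" ([column, row] in pixels, amid what is visible of it).
- manip.masks_of(camera, query): "pixels" (420x560 bool, what is visible of it) and "position" ([column, row] in pixels, amid what is visible of it).
- manip.mark_of(camera, query): "position" ([column, row] in pixels: a listed point, or the origin of a listed thing).
The state is a dict: "t": time; "q": joint angles; "qd": joint speeds; "tau": joint torques, N m; "tcp_pos": TCP position; "tool_rot": TCP orientation; "force": force on the tool from outside, world axes, zero at the start; "ft_torque": the same for the moment, N m; "finger_gap": opening from 0.0 (shut) to 1.0 (fully open); "gripper_force": force on a finger pad.
Only numpy, scipy, OpenCV 4.12 (cv2) and the standard library are available. Lean on these libraries where they do the work, as an engineer would, in place of code of your own. Each camera call takes 0.05 s, during which the arm holds its last target. There are 200 camera calls.

## Working session

There is one attempt and no reset: what is moved stays moved. The work goes in short steps, Python scripts to look and compute and a tool call to move; the robot and the scene stay as the last step left them, time stands still between calls to the robot, and variables do not carry over. Pictures are saved under pics/ and viewed, at most 10 in all, crops included, and the job is handed in when it is done.

Besides the shell and the picture viewer there is one more tool, called after "Call:" as name(argument=value, ...) on one line, values as JSON. step_arm: Moves the arm, as the interface text tells. Its arguments: {"type":"object","properties":{"targets":{"type":"string"},"gripper":{"type":"number"},"squeeze":{"type":"number"}},"required":["targets"]}

```bash
ls; mkdir -p pics; cat > h.py <<'E'
import numpy as np, cv2
from station import manip
from scipy.spatial.transform import Rotation as R
def cal(n):
    c=manip.get_calibration(n); f=210/np.tan(np.radians(c['fov_y'])/2)
    return f,c['cx'],c['cy'],np.array(c['extrinsics'])
def onz(n,p,z):
    f,cx,cy,T=cal(n); d=T[:3,:3]@[(p[0]-cx)/f,(p[1]-cy)/f,1]; o=T[:3,3]
    return o+d*(z-o[2])/d[2]
def proj(n,P):
    f,cx,cy,T=cal(n); q=(np.asarray(P)-T[:3,3])@T[:3,:3]
    return np.array([cx+f*q[...,0]/q[...,2],cy+f*q[...,1]/q[...,2]]).T
def snap(n,name=None):
    im=manip.snapshot(n)
    if name: cv2.imwrite('pics/'+name,cv2.cvtColor(im,cv2.COLOR_RGB2BGR))
    return im
E
python3 - <<'E'
from h import *
a=snap('top');b=snap('side')
cv2.imwrite('pics/a.png',cv2.cvtColor(a,cv2.COLOR_RGB2BGR));cv2.imwrite('pics/b.png',cv2.cvtColor(b,cv2.COLOR_RGB2BGR))
s=manip.sense();print(s['tcp_pos'],s['tool_rot'],s['t'])
for n in('top','side'):
    print(n,cal(n)[3].round(3).tolist(),cal(n)[0])
    for q in('long_bar','short_bar','clamp','axle','stop','bar_seat','collar_grip','lever_knob','oil_bottle'):
        print(q,[(np.round(d['position'],1).tolist(),round(d['p'],2)) for d in manip.mark_of(n,q)][:3])
E
```

```text
pics
[0.16025093 0.60342635 0.23041895] [ 1.29533164e-01  9.91574581e-01 -9.60530502e-04 -2.94804997e-04] 0.1
top [[-0.016, -0.993, 0.118, 0.406], [-1.0, 0.016, -0.008, 0.075], [0.006, -0.118, -0.993, 1.607], [0.0, 0.0, 0.0, 1.0]] 537.2276336495562
long_bar [([157.3, 232.6], 0.75)]
short_bar [([274.9, 261.9], 0.81)]
clamp [([398.6, 250.2], 0.71), ([343.0, 150.5], 0.43)]
axle [([374.7, 260.2], 0.93)]
stop [([393.8, 238.0], 0.76)]
bar_seat [([393.0, 210.7], 0.96), ([277.8, 260.7], 0.41)]
collar_grip [([382.8, 273.2], 0.46)]
lever_knob [([387.6, 280.5], 0.84)]
oil_bottle [([343.0, 148.9], 0.57)]
side [[-0.994, -0.046, 0.096, 0.462], [-0.105, 0.591, -0.8, 1.054], [-0.02, -0.805, -0.593, 0.89], [0.0, 0.0, 0.0, 1.0]] 442.68991619312527
long_bar [([285.7, 356.4], 0.98), ([322.9, 190.7], 0.55)]
short_bar [([328.9, 258.4], 0.6)]
clamp [([326.4, 190.2], 0.59), ([328.2, 182.0], 0.27)]
axle [([327.4, 182.8], 0.76)]
stop [([315.2, 179.1], 0.61)]
bar_seat [([291.8, 178.6], 0.85)]
collar_grip [([343.7, 158.3], 0.73)]
lever_knob [([353.7, 148.2], 0.82)]
oil_bottle [([228.1, 209.6], 0.85)]
```

View pics/a.png

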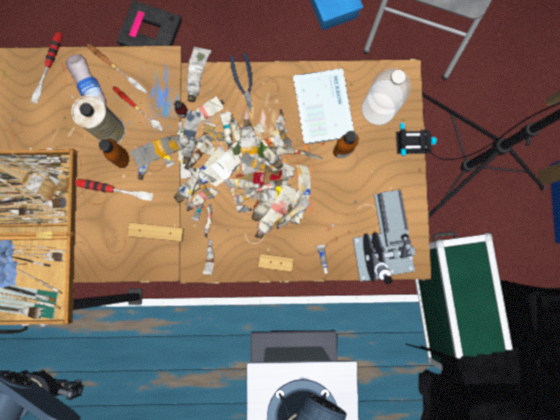

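View pics/b.png

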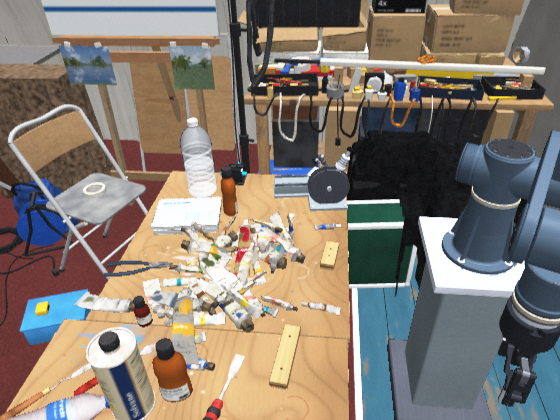

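```bash
python3 - <<'E'
from h import *
def tri(pa,pb):
    rows=[];rhs=[]
    for n,p in(('top',pa),('side',pb)):
        f,cx,cy,T=cal(n);d=T[:3,:3]@[(p[0]-cx)/f,(p[1]-cy)/f,1];d/=np.linalg.norm(d)
        A=np.eye(3)-np.outer(d,d);rows.append(A);rhs.append(A@T[:3,3])
    A=np.vstack(rows);b=np.hstack(rhs);x=np.linalg.lstsq(A,b,rcond=None)[0];return x.round(4),np.linalg.norm(A@x-b).round(4)
for q,a,b in(('axle',(374.7,260.2),(327.4,182.8)),('stop',(393.8,238),(315.2,179.1)),('seat',(393,210.7),(291.8,178.6)),('grip',(382.8,273.2),(343.7,158.3)),('knob',(387.6,280.5),(353.7,148.2)),('clamp',(398.6,250.2),(326.4,190.2)),('long',(157.3,232.6),(285.7,356.4)),('short',(274.9,261.9),(328.9,258.4))):print(q,*tri(a,b))
for q in('long_bar','short_bar'):
  for n in('top','side'):
    im=snap(n)
    for d in manip.masks_of(n,q)[:1]:
        m=d['pixels'].astype(np.uint8);ys,xs=np.nonzero(m)
        w=np.array([onz(n,p,.024)[:2] for p in zip(xs,ys)],np.float32)
        r=cv2.minAreaRect(w);print(q,n,r,d['p'],len(xs))
E
```

```text
axle [ 0.4478 -0.2086  0.0846] 0.0119
stop [ 0.5011 -0.2707  0.0588] 0.0026
seat [ 0.5823 -0.2724  0.0559] 0.0005
grip [ 0.4053 -0.211   0.1791] 0.0036
knob [ 0.3813 -0.2152  0.2147] 0.0039
clamp [ 0.4641 -0.2972 -0.0031] 0.0084
long [0.5351 0.4237 0.0024] 0.0017
short [0.4416 0.0736 0.0007] 0.0008
long_bar top ((0.5354301333427429, 0.42410382628440857), (0.16098527610301971, 0.04042079299688339), 83.07105255126953) 0.8 725
long_bar side ((0.5355955362319946, 0.43366342782974243), (0.17323634028434753, 0.043655820190906525), 84.28458404541016) 0.63 1187
short_bar top ((0.4390007555484772, 0.06999128311872482), (0.0997946485877037, 0.040096357464790344), 83.3803939819336) 0.9 447
short_bar side ((0.4421035349369049, 0.08344130963087082), (0.11672563850879669, 0.04082944244146347), 80.40433502197266) 0.72 363
```

The top view shows the long bar at (156,232), the short bar at (276,263), and the clamp at (390,235), slightly rotated. Next I'll fit the clamp pose and overlay it.

```bash
cat > fit.py <<'E'
from h import *
from scipy.optimize import least_squares
def C2W(v): 
    x,y,yaw,l=v; return R.from_euler('z',yaw), np.array([x,y,0])
def pts(v):
    a=v[3]-.55; u=np.array([-np.sin(a),0,np.cos(a)]); ax=np.array([0,-.085,.075])
    return {'axle':ax,'stop':[-.035,0,.045],'bar_seat':[-.115,0,.045],'collar_grip':ax+.112*u,'lever_knob':ax+.154*u,'clamp':[0,0,0]}
def W(v,P): r,t=C2W(v); return r.apply(P)+t
def box(v,x0,x1,y0,y1,z): return W(v,np.array([[x0,y0,z],[x1,y0,z],[x1,y1,z],[x0,y1,z]]))
def draw(v,n,im,c,s):
    x0,y0=c
    big=cv2.resize(cv2.cvtColor(im,cv2.COLOR_RGB2BGR)[y0:y0+130,x0:x0+130],None,fx=s,fy=s,interpolation=cv2.INTER_CUBIC)
    def pl(P,col): cv2.polylines(big,[((proj(n,P)-[x0,y0]+.5)*s).astype(int)],True,col,1)
    pl(box(v,-.185,.06,-.04,.04,.012),(0,255,0)); pl(box(v,-.065,.065,-.125,-.04,.012),(0,255,0))
    pl(box(v,-.181,-.063,-.032,.032,.052),(0,0,255)); pl(box(v,-.181,-.063,-.024,.024,.052),(0,0,255))
    for k,P in pts(v).items(): cv2.circle(big,tuple(((proj(n,W(v,np.array([P])))[0]-[x0,y0]+.5)*s).astype(int)),3,(255,0,255),-1)
    return big
E
python3 - <<'E'
from fit import *
obs=[];ims={}
for n in('top','side'):
    ims[n]=snap(n)
    for q in pts([0,0,0,0]):
        o=manip.mark_of(n,q)
        if o: obs.append((n,q,np.array(o[0]['position']),o[0]['p']))
def res(v):
    P=pts(v); return np.concatenate([(proj(n,W(v,np.array([P[q]])))[0]-p)*w for n,q,p,w in obs])
s=least_squares(res,[.466,-.29,np.pi+.1,.1],loss='soft_l1')
v=s.x;print(v,np.degrees(v[2]));
for n,q,p,w in obs: print(n,q,(proj(n,W(v,np.array([pts(v)[q]])))[0]-p).round(1),round(w,2))
np.save('v.npy',v)
cv2.imwrite('pics/c.png',np.hstack([draw(v,'top',ims['top'],(330,170),3),draw(v,'side',ims['side'],(260,110),3)]))
E
```

```text
[ 0.46519005 -0.29223081  3.31255167  0.07683253] 189.79523009620002
top axle [ 1.8 -0.5] 0.66
top stop [4.  1.3] 0.6
top bar_seat [0.3 3.2] 0.92
top collar_grip [ 0.8 -1.4] 0.64
top lever_knob [-1.   1.4] 0.61
top clamp [-0.9 -0.6] 0.74
side axle [2.6 2.2] 0.62
side stop [-1.  -0.4] 0.9
side bar_seat [-0.3  2.6] 0.65
side collar_grip [2.2 3.1] 0.65
side lever_knob [-2.  -0.6] 0.68
side clamp [-2.8  1.9] 0.83
```

View pics/c.png

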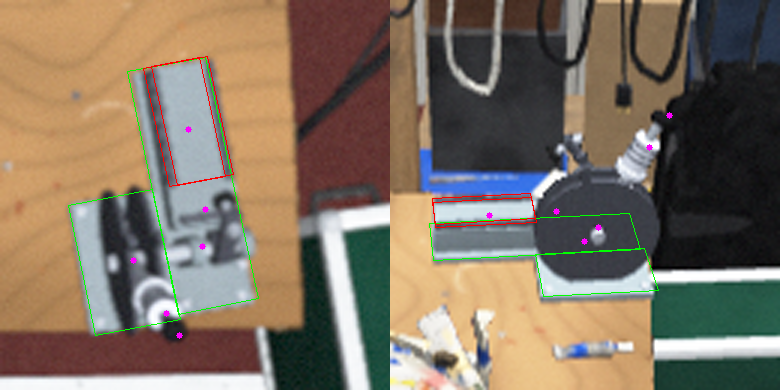

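```bash
cat > ref.py <<'E'
from fit import *
from scipy.optimize import minimize
from scipy.ndimage import map_coordinates
def segs(v):
    B=[((-.185,.04,.012),(.06,.04,.012)),((-.065,-.125,.012),(.065,-.125,.012)),((-.185,-.04,.012),(-.185,.04,.012)),((-.185,-.04,.012),(-.065,-.04,.012)),((-.065,-.125,.012),(-.065,-.04,.012)),((.06,-.04,.012),(.06,.04,.012)),((.065,-.125,.012),(.065,-.06,.012)),
     ((-.181,-.032,.052),(-.063,-.032,.052)),((-.181,.032,.052),(-.063,.032,.052)),((-.181,-.024,.052),(-.063,-.024,.052)),((-.181,.024,.052),(-.063,.024,.052))]
    return [np.linspace(W(v,np.array([a]))[0],W(v,np.array([b]))[0],40) for a,b in B]
def run(ims,v0):
    G={}
    for n in ims:
        g=cv2.GaussianBlur(ims[n].astype(np.float32),(0,0),1.0)
        G[n]=sum(np.hypot(cv2.Sobel(g[...,i],5,1,0),cv2.Sobel(g[...,i],5,0,1)) for i in range(3))/3
        G[n]=np.minimum(G[n],60)
    def cost(d):
        v=np.array([*(np.array(v0[:3])+np.array(d)*[.01,.01,.1]),v0[3]]);s=0
        for n in G:
            for S in segs(v):
                p=proj(n,S); s-=map_coordinates(G[n],[p[:,1],p[:,0]],order=1).mean()
        return s
    best=min((minimize(cost,[a,b,c],method='Nelder-Mead') for a in(-.8,0,.8) for b in(-.8,0,.8) for c in(-.8,-.4,0,.4)),key=lambda r:r.fun)
    return np.array([*(np.array(v0[:3])+best.x*[.01,.01,.1]),v0[3]]),best.fun
E
python3 - <<'E'
from ref import *
ims={n:snap(n) for n in('top','side')}
v0=np.load('v.npy')
for k in({'top':ims['top']},ims):
    v,f=run(k,v0);print(v.round(4),np.degrees(v[2]),f)
np.save('v2.npy',v)
cv2.imwrite('pics/d.png',np.hstack([draw(v,'top',ims['top'],(330,170),3),draw(v,'side',ims['side'],(260,110),3)]))
E
```

```text
Traceback (most recent call last):
  File "ref.py", line 20, in run
    best=min((minimize(cost,[a,b,c],method='Nelder-Mead') for a in(-.8,0,.8) for b in(-.8,0,.8) for c in(-.8,-.4,0,.4)),key=lambda r:r.fun)
  File "ref.py", line 20, in <genexpr>
    best=min((minimize(cost,[a,b,c],method='Nelder-Mead') for a in(-.8,0,.8) for b in(-.8,0,.8) for c in(-.8,-.4,0,.4)),key=lambda r:r.fun)
              ~~~~~~~~^^^^^^^^^^^^^^^^^^^^^^^^^^^^^^^^^^^
  File "ref.py", line 18, in cost
    p=proj(n,S); s-=map_coordinates(G[n],[p[:,1],p[:,0]],order=1).mean()
  File "h.py", line 11, in proj
    f,cx,cy,T=cal(n); q=(np.asarray(P)-T[:3,3])@T[:3,:3]
              ~~~^^^
  File "h.py", line 5, in cal
    c=manip.get_calibration(n); f=210/np.tan(np.radians(c['fov_y'])/2)
ValueError: time passes only in moves, steps and waits
```

```bash
sed -i 's/^def cal/from functools import lru_cache\n@lru_cache\ndef cal/' h.py
python3 - <<'E'
from ref import *
ims={n:snap(n) for n in('top','side')}
v0=np.load('v.npy')
for k in({'top':ims['top']},ims):
    v,f=run(k,v0);print(v.round(4),np.degrees(v[2]),f)
np.save('v2.npy',v)
print(manip.sense()['t'])
cv2.imwrite('pics/d.png',np.hstack([draw(v,'top',ims['top'],(330,170),3),draw(v,'side',ims['side'],(260,110),3)]))
E
```

```text
[ 0.4617 -0.2922  3.272   0.0768] 187.4712050748272 -657.7171630859375
[ 0.4636 -0.2919  3.2739  0.0768] 187.5835022557436 -1222.126953125
2.3
```

View pics/d.png

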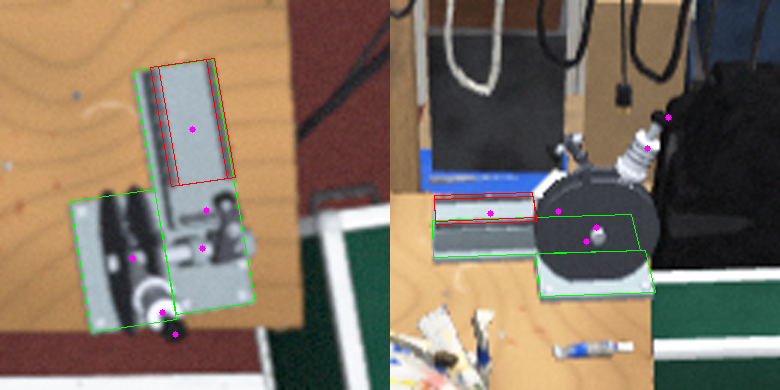

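```bash
cat >> h.py <<'E'
def go(x,y,z,yaw):  # target TCP world, yaw of tool y axis (deg) -> tool shift mm, turn deg
    s=manip.sense(); r=R.from_quat(s['tool_rot']).as_matrix()
    d=r.T@(np.array([x,y,z])-s['tcp_pos'])*1000
    cur=np.degrees(np.arctan2(r[1,1],r[0,1])); print('row',d.round(1),'turn',round((cur-yaw+180)%360-180,1),'tcp',s['tcp_pos'].round(4),'yaw',cur.round(2),'q6',s['q'][5].round(2),'F',np.round(s['force'],1),'gap',round(s['finger_gap'],3),'t',s['t'])
E
python3 -c "
from h import *
go(.537,.439,.10,-7)
print(onz('top',(343,150),.1),onz('side',(228,209),.0))"
```

```text
row [-406.2  -62.8  131.3] turn 82.1 tcp [0.1606 0.604  0.2313] yaw 75.11 q6 -0.18 F [ 0.3  0.1 -0.3] gap 1.0 t 2.3
[ 0.75489914 -0.12639972  0.1       ] [ 7.91716884e-01 -1.49678354e-01  1.11022302e-16]
```

Call:
step_arm(targets="-406 -63 40 82;-406 -63 40 82;-406 -63 40 82;-406 -63 40 82;-406 -63 40 82;-406 -63 40 82;-406 -63 60 82;-406 -63 90 82;-406 -63 131 82;-406 -63 131 82;-406 -63 131 82;-406 -63 131 82", gripper=0)

```text
t: 3.5
tcp_pos: [0.5368, 0.4391, 0.1006]
tool_rot: [0.748, 0.664, 0.0, -0.0]
force: [0.4, -0.1, 0.3]
finger_gap: 1.001
gripper_force: 0.0
```

```bash
python3 - <<'E'
from h import *
go(.537,.439,.006,-7)
for n in('side','top'):
    im=snap(n,'e_'+n+'.png')
    for d in manip.masks_of(n,'long_bar')[:1]:
        ys,xs=np.nonzero(d['pixels']);w=np.array([onz(n,p,.024)[:2] for p in zip(xs,ys)],np.float32)
        print(cv2.minAreaRect(w),len(xs))
E
```

```text
row [-0.1  0.2 94.6] turn 0.2 tcp [0.5368 0.4391 0.1006] yaw -6.79 q6 0.64 F [ 0.4 -0.1  0.3] gap 1.001 t 3.5
((0.5352916121482849, 0.4346122741699219), (0.17171652615070343, 0.0437530055642128), 82.58517456054688) 1179
((0.5331242084503174, 0.3954615592956543), (0.10757492482662201, 0.043129850178956985), 81.96831512451172) 481
```

View pics/e_side.png

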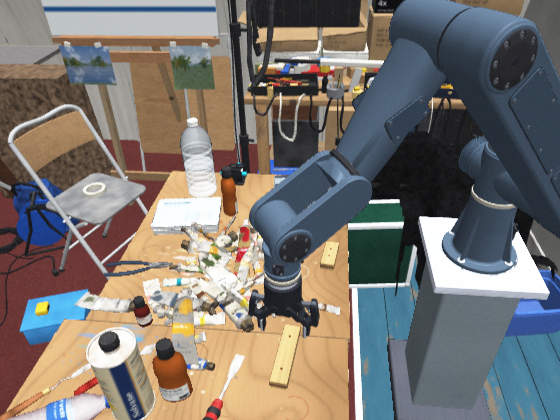

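The gripper at (285,315) straddles the bar at (286,355) as planned, so I'll descend and grip.

Call:
step_arm(targets="0 0 50 0;0 0 80 0;0 0 94 0;0 0 94 0")

```text
t: 4.1
tcp_pos: [0.5353, 0.4386, 0.0049]
tool_rot: [0.748, 0.664, -0.002, -0.0]
force: [-0.5, 0.1, -1.1]
finger_gap: 0.996
gripper_force: 0.0
```

Call:
step_arm(targets="0 0 0 0;0 0 0 0;0 0 0 0;0 0 0 0;0 0 0 0;0 0 0 0;0 0 0 0;0 0 0 0", gripper=1, squeeze=45)

```text
t: 4.9
tcp_pos: [0.538, 0.4396, 0.0084]
tool_rot: [0.748, 0.663, 0.002, 0.0]
force: [-0.3, -0.2, 6.4]
finger_gap: 0.453
gripper_force: 48.2
```

Call:
step_arm(targets="0 0 -50 0;0 0 -100 0;0 0 -150 0;0 0 -200 0;0 0 -200 0")

```text
t: 5.4
tcp_pos: [0.5411, 0.4416, 0.216]
tool_rot: [0.748, 0.663, 0.009, 0.002]
force: [0.2, 1.8, -0.9]
finger_gap: 0.454
gripper_force: 47.3
```

```bash
python3 - <<'E'
from h import *
for n in('side','top'):
    im=snap(n,'f_'+n+'.png')
v=np.load('v2.npy')
c=lambda a:v[:2]+a*np.array([np.cos(v[2]),np.sin(v[2])])
print(c(-.165),c(-.160),c(-.130))
go(*c(-.160),.206,np.degrees(v[2])-270)
E
```

```text
[ 0.62716092 -0.27009125] [ 0.62220465 -0.27075111] [ 0.59246704 -0.27471024]
row [-694.5  169.6    1.3] turn 75.5 tcp [0.5371 0.4391 0.2083] yaw -6.89 q6 0.64 F [ 0.1  0.4 -2.2] gap 0.455 t 5.5
```

View pics/f_side.png

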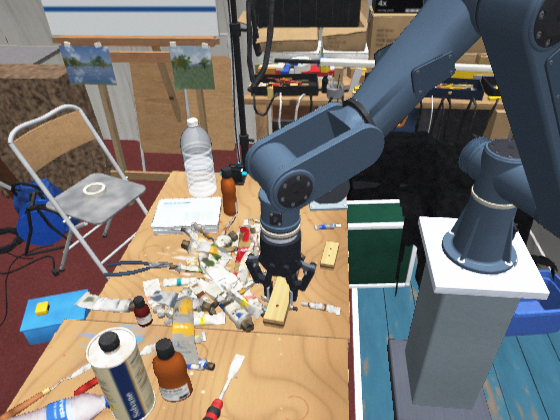

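The bar is held level in the gripper at (277,300). Next is the carry to above the channel.

Call:
step_arm(targets="-694 170 1 76;-694 170 1 76;-694 170 1 76;-694 170 1 76;-694 170 1 76;-694 170 1 76;-694 170 1 76;-694 170 1 76;-694 170 1 76;-694 170 1 76;-694 170 1 76;-694 170 1 76")

```text
t: 6.7
tcp_pos: [0.6067, -0.1582, 0.2025]
tool_rot: [0.998, 0.062, -0.003, -0.001]
force: [1.1, -0.8, -1.3]
finger_gap: 0.453
gripper_force: 47.3
```

```bash
python3 - <<'E'
from h import *
v=np.load('v2.npy')
c=lambda a:v[:2]+a*np.array([np.cos(v[2]),np.sin(v[2])])
go(*c(-.160),.16,np.degrees(v[2])-270)
E
```

```text
row [  1.7 113.8  42.1] turn -0.5 tcp [ 0.6067 -0.1582  0.2025] yaw -82.91 q6 1.01 F [ 1.1 -0.8 -1.3] gap 0.453 t 6.7
```

Call:
step_arm(targets="2 50 10 0;2 100 20 0;2 114 40 0;2 114 40 0;2 114 40 0")

```text
t: 7.2
tcp_pos: [0.6227, -0.2685, 0.1624]
tool_rot: [0.998, 0.062, -0.003, -0.002]
force: [0.2, -0.1, -0.9]
finger_gap: 0.456
gripper_force: 47.3
```

```bash
python3 - <<'E'
from ref import *
v=np.load('v2.npy')
c=lambda a:v[:2]+a*np.array([np.cos(v[2]),np.sin(v[2])])
s1,t1=snap('side'),snap('top')
go(*c(-.160),.10,np.degrees(v[2])-270)
for n in('top','side'):
    print(n,[(d['position'],d['p']) for d in manip.mark_of(n,'long_bar')[:2]])
s=manip.sense();b=s['tcp_pos']-[.0149,.002,.0084];print('expect',proj('top',b),proj('side',b))
cv2.imwrite('pics/g.png',np.hstack([draw(v,'top',t1,(330,130),3),draw(v,'side',s1,(225,80),3)]))
E
```

```text
row [-2.3  2.7 64.9] turn -0.4 tcp [ 0.6242 -0.2679  0.1649] yaw -82.81 q6 0.88 F [-0.8 -0.4 -0.6] gap 0.454 t 7.3
top [([342.4, 151.8], 0.53)]
side [([287.5, 152.6], 0.85)]
expect [399.86569861 196.39865412] [283.31178842 153.24421374]
```

View pics/g.png

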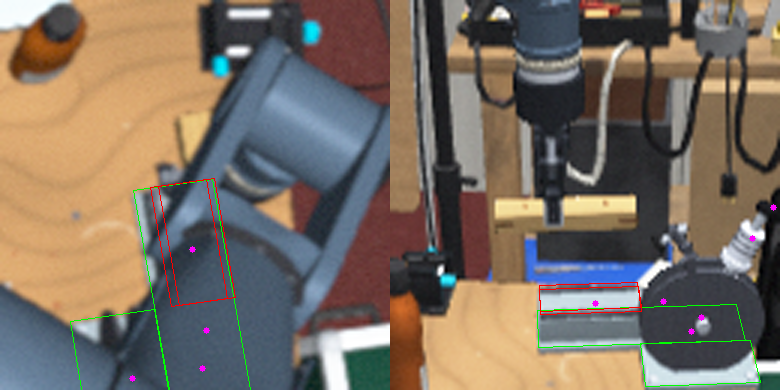

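```bash
python3 - <<'E'
from fit import *
v=np.load('v2.npy');t=manip.sense()['tcp_pos']
r,tt=C2W(v)
for p in((178/3+330-.5,114/3+130-.5),):
    w=onz('top',p,t[2]-.0084+.024); print(w, 'in clamp',r.inv().apply(w-tt),'tcp in clamp',r.inv().apply(t-tt))
im=cv2.imread('pics/g.png')[95:155,160:230]
cv2.imwrite('pics/h.png',cv2.resize(im,None,fx=7,fy=7))
E
```

```text
[ 0.68592434 -0.23789593  0.18165668] in clamp [-0.2274983  -0.02415866  0.18165668] tcp in clamp [-0.16306891 -0.00232685  0.16605668]
```

View pics/h.png

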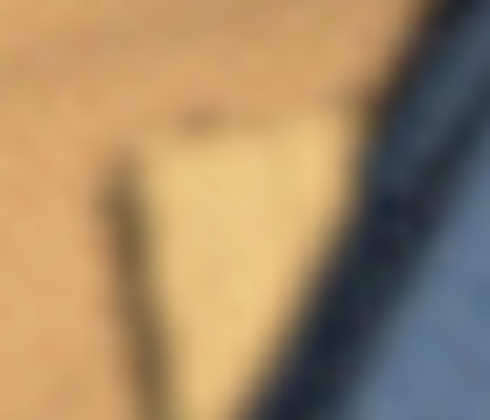

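Call:
step_arm(targets="-2 3 40 0;-2 3 80 0;-2 3 95 0;-2 3 100 0;-2 3 103 0;-2 3 103 0;-2 3 103 0")

```text
t: 8.1
tcp_pos: [0.6243, -0.2736, 0.0644]
tool_rot: [0.998, 0.062, 0.001, 0.001]
force: [0.2, -0.2, -0.9]
finger_gap: 0.455
gripper_force: 47.2
```

```bash
python3 - <<'E'
from fit import *
v=np.load('v2.npy')
c=lambda a:v[:2]+a*np.array([np.cos(v[2]),np.sin(v[2])])
s1=snap('side');manip.snapshot('top')
go(*c(-.160),.0534,np.degrees(v[2])-270)
b=draw(v,'side',s1,(260,100),5)[:,:]
cv2.imwrite('pics/i.png',cv2.resize(b,(600,600)))
E
```

```text
row [-1.4 -2.9 10.6] turn -0.5 tcp [ 0.6239 -0.2735  0.064 ] yaw -82.88 q6 0.87 F [ 0.6  0.9 -1.5] gap 0.455 t 8.2
```

View pics/i.png

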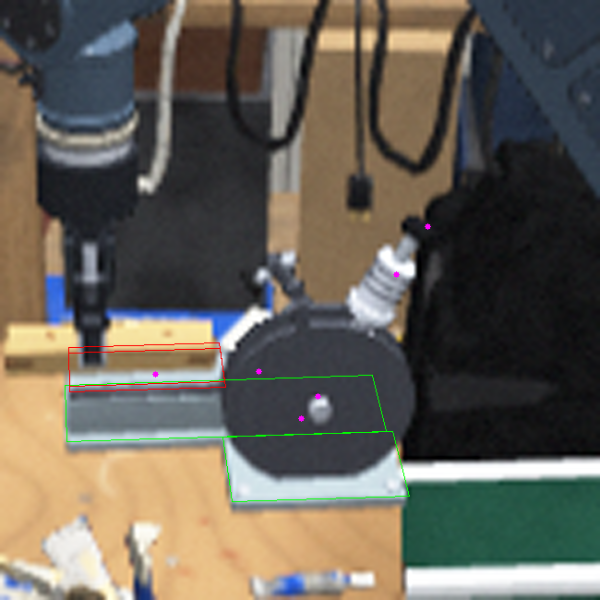

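The bar hovers about 10 mm above the channel, level, with its near end short of the discs. I'll correct y by 3 mm and lower it.

Call:
step_arm(targets="-1 -2.5 0 -0.5;-1 -2.5 0 -0.5;-1 -2.5 0 -0.5;-1 -2.5 5 -0.5;-1 -2.5 8 -0.5;-1 -2.5 10 -0.5;-1 -2.5 11 -0.5;-1 -2.5 11 -0.5")

```text
t: 9.0
tcp_pos: [0.6215, -0.2705, 0.0534]
tool_rot: [0.998, 0.067, -0.0, -0.0]
force: [-3.4, 2.1, 9.9]
finger_gap: 0.453
gripper_force: 48.6
```

```bash
python3 - <<'E'
from fit import *
v=np.load('v2.npy')
c=lambda a:v[:2]+a*np.array([np.cos(v[2]),np.sin(v[2])])
go(*c(-.160),.0534,np.degrees(v[2])-270)
print(manip.sense()['ft_torque'])
E
```

```text
row [0.6 0.4 0. ] turn 0.0 tcp [ 0.6215 -0.2705  0.0534] yaw -82.37 q6 0.86 F [-3.4  2.1  9.9] gap 0.453 t 9.0
[ 0.18169725  0.5381097  -0.04178786]
```

Call:
step_arm(targets="-5 0 -1 0;-10 0 -1 0;-15 0 -1 0;-20 0 -1 0;-23 0 -1 0;-26 0 -1 0;-28 0 -1 0;-28 0 -1 0")

```text
t: 9.8
tcp_pos: [0.5949, -0.2752, 0.0534]
tool_rot: [0.998, 0.066, 0.001, 0.001]
force: [3.4, -0.6, 6.3]
finger_gap: 0.457
gripper_force: 48.1
```

```bash
python3 - <<'E'
from fit import *
v=np.load('v2.npy')
c=lambda a:v[:2]+a*np.array([np.cos(v[2]),np.sin(v[2])])
go(*c(-.130),.0534,np.degrees(v[2])-270)
E
```

```text
row [-2.4 -0.8  0. ] turn 0.0 tcp [ 0.5949 -0.2752  0.0534] yaw -82.41 q6 0.83 F [ 3.4 -0.6  6.3] gap 0.457 t 9.8
```

Continue until the end touches the stop.

Call:
step_arm(targets="-2 -0.5 0 0;-4 -0.5 0 0;-6 -0.5 0 0;-6 -0.5 0 0")

```text
t: 10.2
tcp_pos: [0.591, -0.2754, 0.0534]
tool_rot: [0.998, 0.066, 0.004, 0.001]
force: [8.0, 1.1, 2.5]
finger_gap: 0.453
gripper_force: 47.8
```

```bash
python3 - <<'E'
from fit import *
v=np.load('v2.npy')
c=lambda a:v[:2]+a*np.array([np.cos(v[2]),np.sin(v[2])])
go(*c(-.130),.0534,np.degrees(v[2])-270)
E
```

```text
row [ 1.5 -0.5 -0. ] turn -0.1 tcp [ 0.591  -0.2754  0.0534] yaw -82.47 q6 0.83 F [8.  1.1 2.5] gap 0.453 t 10.2
```

Call:
step_arm(targets="-2 0 0 0;-4 0 0 0;-4 0 0 0")

```text
t: 10.5
tcp_pos: [0.591, -0.2757, 0.0541]
tool_rot: [0.998, 0.065, 0.008, 0.002]
force: [15.4, 4.2, 1.0]
finger_gap: 0.453
gripper_force: 47.6
```

The bar is firmly against the stop, so I'll relax, release and rise.

Call:
step_arm(targets="3 0 0 0;4 0 0 0;4 0 0 0")

```text
t: 10.8
tcp_pos: [0.591, -0.2754, 0.0534]
tool_rot: [0.998, 0.066, 0.003, 0.001]
force: [8.1, 0.7, 3.1]
finger_gap: 0.454
gripper_force: 47.9
```

Call:
step_arm(targets="0 0 0 0;0 0 0 0;0 0 0 0;0 0 0 0;0 0 0 0;0 0 0 0", gripper=0)

```text
t: 11.4
tcp_pos: [0.5877, -0.2746, 0.0523]
tool_rot: [0.998, 0.066, -0.0, -0.0]
force: [-0.2, -1.0, 0.3]
finger_gap: 0.996
gripper_force: 0.0
```

Call:
step_arm(targets="0 0 -40 0;0 0 -90 0;0 0 -140 0;0 0 -190 0;0 0 -220 0;0 0 -220 0")

```text
t: 12.0
tcp_pos: [0.5906, -0.2763, 0.2791]
tool_rot: [0.998, 0.067, 0.005, 0.004]
force: [0.7, -1.1, -0.3]
finger_gap: 0.999
gripper_force: 0.0
```

```bash
python3 - <<'E'
from fit import *
v=np.load('v2.npy')
s1=snap('side');t1=snap('top');r,tt=C2W(v)
P=pts(v)
for q in('collar_grip','lever_knob','axle','long_bar'):
    print(q,[(np.round(d['position'],1),round(d['p'],2)) for d in manip.mark_of('side',q)[:2]], proj('side',W(v,np.array([P[q]])))[0].round(1) if q in P else proj('side',W(v,np.array([[-.115,0,.045]]))))
go(.591,-.2757,.27,np.degrees(v[2])-270)
cv2.imwrite('pics/j.png',np.hstack([draw(v,'top',t1,(330,130),3),draw(v,'side',s1,(250,100),3)]))
E
```

```text
collar_grip [(array([343.5, 156.4]), 0.46)] [345.5 159.1]
lever_knob [(array([354. , 148.8]), 0.72)] [352.2 148.6]
axle [(array([330. , 185.9]), 0.9)] [328.4 185.5]
long_bar [(array([290.9, 179.7]), 0.56)] [[293.12281875 180.61142099]]
row [3.7 2.2 0.2] turn 0.0 tcp [ 0.587  -0.274   0.2702] yaw -82.39 q6 0.83 F [ 0.7 -0.4 -0.4] gap 1.002 t 12.3
```

View pics/j.png

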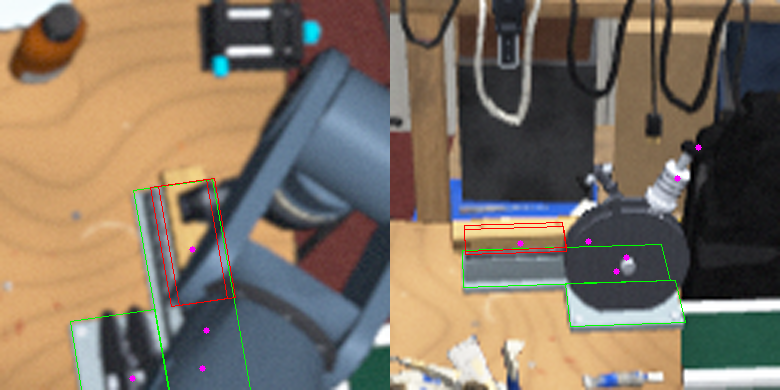

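The bar lies in the channel with about 10 mm overhang (top crop (185,180)), and the gripper is clear. Next I'll refine the lever angle numerically and get the collar grasp.

```bash
python3 - <<'E'
from fit import *
v=np.load('v2.npy')
obs=[('side','lever_knob',(353.8,148.5)),('side','collar_grip',(343.6,157.3)),('top','lever_knob',(387.6,280.5)),('top','collar_grip',(382.8,273.2))]
for sub in(obs[:2],obs[2:],obs):
    f=lambda l:np.concatenate([proj(n,W(v,np.array([pts([*v[:3],l[0]])[q]])))[0]-p for n,q,p in sub])
    s=least_squares(f,[.1],loss='soft_l1');print(s.x,f(s.x).round(1))
for l in(.08,.12,.16):
    g=W(v,np.array([pts([*v[:3],l])['collar_grip']]))[0];print(l,g)
    go(g[0],g[1],.27,np.degrees(v[2])-270)
E
```

```text
[0.08357315] [-1.8 -0.   1.7  1.7]
[0.08638583] [ 0.3 -0.1  1.   0. ]
[0.08599661] [-1.9 -0.1  1.6  1.7  0.3 -0.   1.   0. ]
0.08 [ 0.40210693 -0.21430391  0.17485565]
row [-175.4  -83.6    1. ] turn 0.0 tcp [ 0.587  -0.274   0.2702] yaw -82.39 q6 0.83 F [ 0.7 -0.4 -0.4] gap 1.002 t 12.3
0.12 [ 0.40610538 -0.21377157  0.17680416]
row [-171.3  -83.6    1. ] turn 0.0 tcp [ 0.587  -0.274   0.2702] yaw -82.39 q6 0.83 F [ 0.7 -0.4 -0.4] gap 1.002 t 12.3
0.16 [ 0.41017787 -0.21322938  0.17858981]
row [-167.2  -83.6    1. ] turn 0.0 tcp [ 0.587  -0.274   0.2702] yaw -82.39 q6 0.83 F [ 0.7 -0.4 -0.4] gap 1.002 t 12.3
```

Call:
step_arm(targets="-50 -24 0 0;-90 -44 0 0;-130 -64 0 0;-173 -84 0 0;-173 -84 0 0;-173 -84 0 0;-173 -84 0 0")

```text
t: 13.0
tcp_pos: [0.4066, -0.2153, 0.2725]
tool_rot: [0.998, 0.066, 0.001, 0.0]
force: [0.3, -0.3, -0.0]
finger_gap: 1.003
gripper_force: 0.0
```

```bash
python3 - <<'E'
from fit import *
v=np.load('v2.npy')
s1=snap('side');snap('top')
go(.404,-.214,.158,np.degrees(v[2])-270)
for n in('side','top'):
  for q in('collar_grip','lever_knob'):
    print(n,q,[(np.round(d['position'],1),round(d['p'],2)) for d in manip.mark_of(n,q)[:2]])
t=manip.sense()['tcp_pos'];print(proj('side',t),proj('side',t-[0,0,.095]))
E
```

```text
row [ -2.7  -1.8 114.4] turn 0.0 tcp [ 0.4068 -0.2153  0.2724] yaw -82.37 q6 0.71 F [ 0.6 -0.9 -0.2] gap 1.0 t 13.1
side collar_grip [(array([344.4, 161.8]), 0.44)]
side lever_knob [(array([352.5, 148.9]), 0.79), (array([329.9, 257. ]), 0.74)]
top collar_grip [(array([385.6, 274.5]), 0.43), (array([275.8, 262. ]), 0.35)]
top lever_knob [(array([389.9, 282.2]), 0.63), (array([392.7, 210.7]), 0.55)]
[346.15744006 131.46670557] [344.20336443 158.29206934]
```

Call:
step_arm(targets="-2 -1.5 30 0;-2 -1.5 60 0;-2 -1.5 85 0;-2 -1.5 105 0;-2 -1.5 113 0;-2 -1.5 113 0;-2 -1.5 113 0")

```text
t: 14.0
tcp_pos: [0.4038, -0.2135, 0.16]
tool_rot: [0.998, 0.066, 0.0, 0.0]
force: [0.4, 0.2, -0.4]
finger_gap: 0.999
gripper_force: 0.0
```

Call:
step_arm(targets="0 0 0 0;0 0 0 0;0 0 0 0;0 0 0 0;0 0 0 0;0 0 0 0;0 0 0 0;0 0 0 0", gripper=1, squeeze=60)

```text
t: 14.8
tcp_pos: [0.4037, -0.2146, 0.1604]
tool_rot: [0.998, 0.067, 0.001, 0.002]
force: [-2.7, -2.9, 5.2]
finger_gap: 0.328
gripper_force: 58.9
```

```bash
python3 - <<'E'
from fit import *
v=np.load('v2.npy');r,tt=C2W(v)
go(.404,-.214,.158,np.degrees(v[2])-270)
print(r.inv().apply(manip.sense()['tcp_pos']+[0,0,.019]-tt)-[0,-.085,.075])
E
```

```text
row [ 0.3 -0.6  2.4] turn 0.1 tcp [ 0.4037 -0.2146  0.1604] yaw -82.36 q6 0.71 F [-2.7 -2.9  5.2] gap 0.328 t 14.8
[0.04914401 0.00050679 0.1043859 ]
```

Call:
step_arm(targets="-2 0 -4.5 0;-4 0 -9 0;-6 0 -13 0;-7.5 0 -16 0;-7.5 0 -16 0;-7.5 0 -16 0")

```text
t: 15.4
tcp_pos: [0.3966, -0.2156, 0.1755]
tool_rot: [0.998, 0.066, 0.001, 0.002]
force: [1.2, -6.4, -5.0]
finger_gap: 0.326
gripper_force: 59.5
```

```bash
python3 - <<'E'
from fit import *
v=np.load('v2.npy');r,tt=C2W(v);s=manip.sense()
p=r.inv().apply(s['tcp_pos']+[0,0,.019]-tt)-[0,-.085,.075]
print(p,np.hypot(p[0],p[2]),np.arctan2(p[0],p[2]),s['force'],s['ft_torque'],s['finger_gap'])
R0=.1154+.017;a0=-.44
for a in np.arange(-.35,.60,.08): print(round(a,2),(1000*R0*(np.sin(a)-np.sin(a0))).round(1),(-1000*R0*(np.cos(a)-np.cos(a0))).round(1))
E
```

```text
[0.05638226 0.00052765 0.1195262 ] 0.13215699613222057 0.4407643752125478 [ 1.24936404 -6.40289485 -4.99167166] [-0.83763958 -0.13332683  0.00652887] 0.3257793022182075
-0.35 11.0 -4.6
-0.27 21.1 -7.8
-0.19 31.4 -10.2
-0.11 41.9 -11.8
-0.03 52.4 -12.6
0.05 63.0 -12.4
0.13 73.6 -11.5
0.21 84.0 -9.7
0.29 94.3 -7.1
0.37 104.3 -3.7
0.45 114.0 0.6
0.53 123.3 5.6
```

Call:
step_arm(targets="11 0 -4.6 0;21 0 -7.8 0;31.5 0 -10.2 0;42 0 -11.8 0;52.5 0 -12.6 0;52.5 0 -12.6 0")

```text
t: 16.0
tcp_pos: [0.447, -0.2086, 0.1873]
tool_rot: [0.998, 0.068, -0.002, 0.001]
force: [-1.3, -6.5, -4.1]
finger_gap: 0.33
gripper_force: 59.6
```

```bash
cat > rad.py <<'E'
from fit import *
v=np.load('v2.npy');r,tt=C2W(v);s=manip.sense()
p=r.inv().apply(s['tcp_pos']+[0,0,.019]-tt)-[0,-.085,.075]
print(p.round(4),'R',np.hypot(p[0],p[2]).round(4),'lean',-np.arctan2(p[0],p[2]).round(3),s['force'].round(1) if hasattr(s['force'],'round') else s['force'],s['finger_gap'],s['t'])
E
python3 rad.py
```

```text
[0.0055 0.0003 0.1313] R 0.1314 lean -0.042 [-1.3 -6.5 -4.1] 0.32981117443852237 16.0
```

Call:
step_arm(targets="10.5 0 0.2 0;21 0 1.1 0;31.5 0 2.9 0;42 0 5.5 0;52 0 8.9 0;61.5 0 13.2 0;71 0 18.2 0;76.5 0 21.6 0;76.5 0 21.6 0;76.5 0 21.6 0")

```text
t: 17.0
tcp_pos: [0.5221, -0.1985, 0.1656]
tool_rot: [0.998, 0.067, -0.002, 0.001]
force: [-3.1, -7.5, -3.7]
finger_gap: 0.321
gripper_force: 60.3
```

```bash
python3 rad.py
```

```text
[-0.0703  0.0002  0.1096] R 0.1302 lean 0.57 [-3.1 -7.5 -3.7] 0.3214359183834496 17.0
```

Call:
step_arm(targets="2.5 0 1.5 0;4.5 0 2.7 0;4.5 0 2.7 0")

```text
t: 17.3
tcp_pos: [0.5251, -0.198, 0.1629]
tool_rot: [0.998, 0.067, -0.004, 0.001]
force: [-5.8, -8.4, -1.4]
finger_gap: 0.32
gripper_force: 61.6
```

```bash
python3 rad.py
```

```text
[-7.330e-02  1.000e-04  1.069e-01] R 0.1297 lean 0.601 [-5.8 -8.4 -1.4] 0.3204368006970085 17.3
```

Call:
step_arm(targets="2.5 0 1.5 0;4.5 0 2.7 0;4.5 0 2.7 0")

```text
t: 17.6
tcp_pos: [0.5291, -0.1975, 0.1603]
tool_rot: [0.998, 0.067, -0.004, 0.001]
force: [-8.4, -8.6, -0.1]
finger_gap: 0.316
gripper_force: 61.8
```

```bash
python3 rad.py
```

```text
[-7.740e-02  1.000e-04  1.043e-01] R 0.1299 lean 0.639 [-8.4 -8.6 -0.1] 0.31624679119027943 17.6
```

```bash
python3 - <<'E'
from fit import *
v=np.load('v2.npy')
ims={n:snap(n,'k_'+n+'.png') for n in('side','top')}
obs=[]
for n in('side','top'):
  for q in('collar_grip','lever_knob','clamp_pad'):
    o=manip.mark_of(n,q);print(n,q,[(np.round(d['position'],1),round(d['p'],2)) for d in o[:2]])
for l in(1.0,1.05,1.1): 
  P=pts([*v[:3],l]);a=l-.55;u=np.array([-np.sin(a),0,np.cos(a)])
  G=P['axle']+.129*u
  print(l,[(n,proj(n,W(v,np.array([P['lever_knob']])))[0].round(1),proj(n,W(v,np.array([G])))[0].round(1)) for n in('side','top')])
# knob: dark blob near; print masks
for q in('lever_knob',):
  d=manip.masks_of('side',q)
  for e in d[:2]: 
    ys,xs=np.nonzero(e['pixels']);print(e['p'],e['position'],len(xs),xs.min(),xs.max(),ys.min(),ys.max())
print(manip.sense()['t'])
E
```

```text
side collar_grip [(array([312. , 159.8]), 0.4)]
side lever_knob [(array([309.3, 150.8]), 0.7)]Traceback (most recent call last):
  File "<stdin>", line 7, in <module>
ValueError: it knows: axle, bar_seat, clamp, collar_grip, lever_knob, long_bar, oil_bottle, short_bar, stop
```

```bash
python3 - <<'E'
from fit import *
v=np.load('v2.npy')
manip.snapshot('top')
for q in('collar_grip','lever_knob'):print(q,[(np.round(d['position'],1),round(d['p'],2)) for d in manip.mark_of('top',q)[:2]])
for l in(.95,1.0,1.05,1.1): 
  P=pts([*v[:3],l]);a=l-.55;u=np.array([-np.sin(a),0,np.cos(a)])
  print(l,[(n,proj(n,W(v,np.array([P['lever_knob']])))[0].round(1),proj(n,W(v,np.array([P['axle']+.129*u])))[0].round(1)) for n in('side','top')])
E
```

```text
collar_grip []
lever_knob []
0.95 [('side', array([311.5, 148.5]), array([314.4, 154.8])), ('top', array([379.7, 231. ]), array([378.7, 235.3]))]
1.0 [('side', array([309.3, 149.5]), array([312.5, 155.6])), ('top', array([379. , 228.4]), array([378.1, 233.2]))]
1.05 [('side', array([307.1, 150.5]), array([310.7, 156.5])), ('top', array([378.3, 226. ]), array([377.5, 231.1]))]
1.1 [('side', array([305. , 151.7]), array([309. , 157.4])), ('top', array([377.6, 223.6]), array([376.9, 229.2]))]
```

Call:
step_arm(targets="2.5 0 1.8 0;4.5 0 3 0;4.5 0 3 0")

```text
t: 18.25
tcp_pos: [0.5276, -0.1975, 0.1574]
tool_rot: [0.998, 0.068, -0.011, 0.001]
force: [-21.7, -13.4, 8.3]
finger_gap: 0.315
gripper_force: 61.5
```

```bash
python3 rad.py
```

```text
[-0.0759 -0.      0.1014] R 0.1266 lean 0.643 [-21.7 -13.4   8.3] 0.3146544494115518 18.25
```

Call:
step_arm(targets="-4 0 2 0;-6 0 5 0;-8 0 8 0;-10 0 11 0;-10.5 0 12 0;-10.5 0 12 0")

```text
t: 18.85
tcp_pos: [0.5242, -0.1983, 0.1511]
tool_rot: [0.998, 0.067, -0.002, 0.002]
force: [-14.3, -3.4, 31.3]
finger_gap: 0.31
gripper_force: 65.5
```

```bash
python3 rad.py
```

```text
[-0.0724  0.0002  0.0951] R 0.1195 lean 0.651 [-14.3  -3.4  31.3] 0.31048957446176806 18.85
```

Call:
step_arm(targets="-2 0 -1.3 0;-4.2 0 -2.6 0;-4.2 0 -2.6 0")

```text
t: 19.15
tcp_pos: [0.524, -0.1984, 0.1516]
tool_rot: [0.998, 0.066, 0.002, 0.002]
force: [0.0, -1.3, 13.3]
finger_gap: 0.314
gripper_force: 64.0
```

```bash
python3 rad.py
```

```text
[-0.0722  0.0003  0.0956] R 0.1198 lean 0.647 [ 0.  -1.3 13.3] 0.3135930129324192 19.15
```

Call:
step_arm(targets="0 0 0 0;0 0 0 0;0 0 0 0;0 0 0 0;0 0 0 0;0 0 0 0", gripper=0)

```text
t: 19.75
tcp_pos: [0.5223, -0.1969, 0.1484]
tool_rot: [0.998, 0.066, -0.0, -0.0]
force: [-0.4, -0.0, -0.8]
finger_gap: 1.003
gripper_force: 0.0
```

Call:
step_arm(targets="0 0 -30 0;0 0 -70 0;0 0 -110 0;0 0 -150 0;0 0 -150 0;0 0 -150 0")

```text
t: 20.35
tcp_pos: [0.5226, -0.1972, 0.2995]
tool_rot: [0.998, 0.066, 0.001, 0.001]
force: [-0.5, 0.3, -0.6]
finger_gap: 1.005
gripper_force: 0.0
```

```bash
python3 - <<'E'
from fit import *
v=np.load('v2.npy')
ims={n:snap(n,'l_'+n+'.png') for n in('side','top')}
for n in ims:
  for q in('collar_grip','lever_knob','axle','long_bar'):print(n,q,[(np.round(d['position'],1),round(d['p'],2)) for d in manip.mark_of(n,q)[:2]])
for l in(.95,1.05,1.1): 
  P=pts([*v[:3],l]); print(l,[proj('side',W(v,np.array([P[k]])))[0].round(1) for k in('collar_grip','lever_knob','axle')])
s=manip.sense();print(s['tcp_pos'],s['force'],s['t'])
# text view of the lever region: brightness map
g=cv2.cvtColor(ims['side'],cv2.COLOR_RGB2GRAY)
for y in range(138,180): print(y,' '.join('%3d'%x for x in g[y,296:330]))
E
```

```text
side collar_grip [(array([311.4, 161.4]), 0.62)]
side lever_knob [(array([308. , 150.5]), 0.81)]
side axle [(array([326.3, 184.9]), 0.88), (array([229.8, 214.8]), 0.53)]
side long_bar [(array([293.4, 180.4]), 0.87)]
top collar_grip [(array([377.8, 236. ]), 0.61)]
top lever_knob []
top axle [(array([374.4, 260.8]), 0.73)]
top long_bar [(array([345. , 148.9]), 0.51)]
0.95 [array([316.3, 159.1]), array([311.5, 148.5]), array([328.4, 185.5])]
1.05 [array([313.1, 160.5]), array([307.1, 150.5]), array([328.4, 185.5])]
1.1 [array([311.6, 161.3]), array([305. , 151.7]), array([328.4, 185.5])]
[ 0.52232113 -0.1970644   0.29811762] [ 0.03758112 -0.60883986 -0.82946447] 20.85
138  43  44  41  42  39  38  41  40  40  41  47  44  45  49  47  45  43  40  40  41  38  42 100 154 153 142 124 160 156 113 110 108 109 108
139  41  39  42  39  40  36  44  44  42  43  47  45  49  50  47  46  48  44  41  43  38  44 104 158 154 143 126 156 153 113 111 109 110 107
140  40  41  42  41  40  34  40  41  43  47  46  45  48  50  52  50  47  47  42  42  42  43 104 157 158 140 129 159 157 110 109 110 111 111
141  4
[... 4753 characters left out ...]

175 225 225 224 225 224 224 225 224 225 174 109 109  77  50  50  67  61  63  74  75  74  59  61  63  58  61  58  63  61  63  64  57  60  62
176 224 223 222 222 222 222 222 224 224 221 199 199 172  85  62  61  63  73  83  65  60  59  60  60  59  62  63  58  58  61  61  58  62  61
177 217 216 215 215 214 210 213 212 210 207 207 205 199  85  57  61  66  74  61  60  60  60  62  60  61  60  60  63  61  61  59  62  63  62
178 185 187 187 184 181 176 174 172 169 158 154 147 131  64  60  63  71  61  62  63  62  58  63  58  59  60  61  62  60  60  60  59  59  61
179 115 121 124 122 123 122 125 123 126 123 125 120  91  63  59  66  65  62  64  63  59  58  60  59  62  59  60  61  60  57  60  61  58  61
```

```bash
python3 - <<'E'
from fit import *
v=np.load('v2.npy');l=1.1;a=l-.55
u=np.array([-np.sin(a),0,np.cos(a)]);w=np.array([np.cos(a),0,np.sin(a)]);ax=np.array([0,-.085,.075])
for nm,r,o in(('knobtop',.154,.012),('knobbot',.144,.012),('colTop down',.122,.015),('colTop up13',.135,.015),('flange top down',.085,.018),('flange bot down',.077,.018),('flange bot up13',.09,.018)):
    print(nm,[proj('side',W(v,np.array([ax+r*u+k*o*w])))[0].round(1) for k in(-1,0,1)])
E
```

```text
knobtop [array([301.8, 153.5]), array([305. , 151.7]), array([308.2, 149.8])]
knobbot [array([303.4, 155.8]), array([306.6, 154. ]), array([309.8, 152.2])]
colTop down [array([306.1, 161.3]), array([310.1, 159. ]), array([314.1, 156.8])]
colTop up13 [array([304. , 158.3]), array([308. , 156.1]), array([312. , 153.8])]
flange top down [array([311.1, 169.9]), array([315.8, 167.3]), array([320.6, 164.6])]
flange bot down [array([312.3, 171.7]), array([317., 169.]), array([321.8, 166.4])]
flange bot up13 [array([310.3, 168.8]), array([315. , 166.2]), array([319.8, 163.5])]
```

```bash
python3 -c "
from station import manip
print(manip.sign_off())"
```

```text
the job is handed in; nothing more can be done
None
```

I clamped the long bar against the end stop, swung the lever home with the collar dropped behind the gate block, and handed the job in at about 21 s. I got no verdict back; the last side picture put the knob and collar within about 1 px of home and down, but I could not measure how far the pad was pressed in.

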